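Run a fingertip along a row of flip-lid tubes to shut them

ROBOT

A 6-joint arm with a two-finger parallel gripper is mounted at the origin on the work surface. World frame = base frame: x ahead of the robot, y to its left, z up, the work surface at z = 0. Lengths are in m, angles in rad, forces in N, time in s.
With the tool pointing down it reaches from about 0.375 to 0.9 m from the base axis. Payload 3.1 kg.
Tool frame: the origin (TCP) lies at the very end of the fingers, on their centre line; the grasp point (between the pads) lies 19 mm behind it; x points along the fingers, z is the direction in which the jaws open and shut, and the axes are right-handed (so a half turn about x gives the same grasp; the last joint's range is limited). The gripper opens to 85 mm and grips with 20 to 120 N. Pads are 22 mm wide; open, the fingers measure 114 mm over their backs; the gripper's body (76 mm by 85 mm) begins 54 mm behind the grasp point. The pads swing forward as they close: fully open they stand 13 mm farther back than shut.
Start: joints at [0.958, 0.527, 1.433, -0, 1.181, -0.178], TCP at [0.263, 0.567, 0.231] pointing down, gripper open.
Joint ranges: [-3.08, 3.08], [-0.75, 2.2], [0.22, 2.44], [-1.43, 4.57], [0, 2.65], [-2.85, 2.85]. Speed limits (rad/s): [2.79, 2.79, 3.14, 3.14, 3.14, 3.14].

INTERFACE

Orientations are given as a unit quaternion [x, y, z, w].
In Python, from station import manip, viewer, job gives the robot as it stands.
- The arm moves only by the tool move_arm, never from a script. Its argument "deltas" is one flat list of numbers, 7 for each row, row after row: the finger opening in mm, from 0 to 85.4, then the shift along the tool's x, y, z in mm, then the turn, a rotation vector about the tool's x, y, z in degrees. In form: [jaw, tx, ty, tz, rx, ry, rz, jaw, tx, ty, tz, rx, ry, rz, ...]. A call has 1 to 10 rows; each row shifts and turns the commanded pose from where the row before left it, along the tool's axes as they then stand; what a row does not reach is not made up. A row lasts 1/10 s, in which the tool goes at most 50 mm and 8.59 degrees, less where a joint would pass 70% of its speed; a pose out of reach is approached as far as the arm can. A call is refused whole if a number of a shift passes 50 or a number of a turn 8.59, either way. A call with a gripper value outside its range is refused whole. The fingers move at their own pace and stop on an object; "force" is the grip in N (left out, the last holds). Time passes only in rows, so rows that do not move let the fingers close. It gives the time, the measured TCP pose, the force and the opening at its end, in the units of the state.
- manip.sense(): the state, without advancing time (a new reading comes with each control period).
- viewer.snapshot(name): name is "side" or "top" or "wrist"; returns a dict with "image" (384x512x3 uint8, red, green, blue), "depth" (384x512 float32, m along the optical axis (not along the pixel's ray), 0 where there is no reading), "fovy" (degrees; the focal length in pixels is half the picture's height over the tangent of half this angle, whatever the lens; pixels are square), "cx", "cy" (the principal point, pixels), "R" (3x3) and "t" (3): a world point X has camera coordinates R X + t. Camera axes: x right, y down, z forward; pixel columns grow to the right and rows downward; lengths in m; the calibration is good to about 2 mm. The wrist camera is an equidistant fisheye: a pixel r from the principal point sees the ray r / f radians off the axis. A picture is of the moment at which its call begins.
- job.sign_off(): hands the job in, once; it reports no verdict.
The state is a dict: "t": time; "q": joint angles; "qd": joint speeds; "tau": joint torques, N m; "tcp_pos": TCP position; "tool_rot": TCP orientation; "force": force on the tool from outside, world axes, zero at the start; "ft_torque": the same for the moment, N m; "finger_gap": opening from 0.0 (shut) to 1.0 (fully open).
Only numpy, scipy, OpenCV 4.12 (cv2) and the standard library are available. Lean on these libraries where they do the work, as an engineer would, in place of code of your own. Each camera call takes 0.05 s, during which the arm holds its last target.

TASK

The row of big flip-lid tubes in the cooling block is filled: with the gripper empty, run a fingertip lightly along the row, starting at the end where the lid hinge faces outwards, so that one lid after another folds over its tube, and see that all five end fully shut. Be gentle: the block must stay where it is, on the table. Leave the small tubes open and everything else undisturbed.

Things in the scene. Friction and masses are not known exactly. Their poses are not given: they have to be found in the camera images.
- big_block: dark anodised aluminium cooling block, 60 (x) x 216 (y) x 45 mm high, 1.6 kg, standing loose on the table, with five stout 25 ml flip-lid tubes wedged in one row along its y axis, 42 mm apart, the middle one at the block's centre; their round mouths (28 mm wide rims) are 66 mm above the table. Origin: centre of the underside; z up. Every tube's lid is hinged on the tube's +y side (block frame), so all five lids close by folding over towards -y.
- small_block: smaller cooling block of the same kind, 50 (x) x 164 (y) x 38 mm high, with a row of five slim 5 ml flip-lid tubes (lids 18 mm across), 32 mm apart along its y axis, mouths 54 mm above the table; its open lids reach up to about 80 mm above the table. To be left alone. Origin: centre of the underside; z up.
- lid1_hinge (a point): hinge of the first big tube's lid (at the block's +y end), on its axis, 66 mm above the table. Lid: disc 30 mm across, 3 mm thick, upper edge bevelled (flat top ends 27 mm from the hinge), thumb tab's end 36 mm from the hinge; shut, it lies level, its upper face 3 mm above the hinge axis; open, it rises up to 36 mm above it. The hinge is stiff (0.016 N m, no spring): the lid stays where it is left.
- lid5_hinge (a point): hinge of the lid of the fifth big tube (at the -y end of the big block), on the hinge axis, 66 mm above the table; hinges 2, 3 and 4 lie evenly between lid1_hinge and lid5_hinge (42 mm apart).
- lid1 (a joint): opening angle of the lid of big tube 1 (counted from the +y end), rad: 0 = fully shut, level on the mouth; 1.57 = upright; above that it leans outwards, away from its tube, to at most 2.1
- lid2 (a joint): opening angle of the lid of big tube 2 (counted from the +y end), rad: 0 = fully shut, level on the mouth; 1.57 = upright; above that it leans outwards, away from its tube, to at most 2.1
- lid3 (a joint): opening angle of the lid of big tube 3 (counted from the +y end), rad: 0 = fully shut, level on the mouth; 1.57 = upright; above that it leans outwards, away from its tube, to at most 2.1
- lid4 (a joint): opening angle of the lid of big tube 4 (counted from the +y end), rad: 0 = fully shut, level on the mouth; 1.57 = upright; above that it leans outwards, away from its tube, to at most 2.1
- lid5 (a joint): opening angle of the lid of big tube 5 (counted from the +y end), rad: 0 = fully shut, level on the mouth; 1.57 = upright; above that it leans outwards, away from its tube, to at most 2.1
- small1 (a joint): opening angle of the lid of small tube 1 (counted from the small block's +y end), rad: 0 = shut, 1.57 = upright
- small2 (a joint): opening angle of the lid of small tube 2 (counted from the small block's +y end), rad: 0 = shut, 1.57 = upright
- small3 (a joint): opening angle of the lid of small tube 3 (counted from the small block's +y end), rad: 0 = shut, 1.57 = upright
- small4 (a joint): opening angle of the lid of small tube 4 (counted from the small block's +y end), rad: 0 = shut, 1.57 = upright
- small5 (a joint): opening angle of the lid of small tube 5 (counted from the small block's +y end), rad: 0 = shut, 1.57 = upright
- marker: bystander: black-capped felt marker, 122 mm long, 15 mm thick, lying between the blocks; origin under its middle, x along it
- oil_bottle: bystander: small amber glass bottle with black cap, 28 mm wide, 58 mm high, between the blocks; origin: centre of the underside
- objective: bystander: steel microscope objective standing upright, 29 mm wide, 54 mm high; origin: centre of the underside
- dish: bystander: round clear culture dish with lid, 58 mm wide, 15 mm high; origin: centre of the underside
- coverslip_box: bystander: small coverslip box, 36 x 36 x 24 mm; origin: centre of the underside
- slide_box: bystander: blue slide storage box, 97 x 202 x 33 mm; origin: centre of the underside

How it is judged:
On the way, in this order (a step that is already met when the one before it is completed fails the run):
1. the lid of big tube 1 (counted from the end where the hinge faces outwards) is folded over its tube, in its turn (value of joint lid1 below 0.6 rad).
2. the lid of big tube 2 (counted from the end where the hinge faces outwards) is folded over its tube, in its turn (value of joint lid2 below 0.6 rad).
3. the lid of big tube 3 (counted from the end where the hinge faces outwards) is folded over its tube, in its turn (value of joint lid3 below 0.6 rad).
4. the lid of big tube 4 (counted from the end where the hinge faces outwards) is folded over its tube, in its turn (value of joint lid4 below 0.6 rad).
5. the lid of big tube 5 (counted from the end where the hinge faces outwards) is folded over its tube, in its turn (value of joint lid5 below 0.6 rad).
At the end, for the whole second after the job is handed in: All five big lids are within 0.1 rad (about 4 mm at the tab) of fully shut; the big block stands level within 15 mm of where it was, at rest; the small tubes are still open (over 1.0 rad), their block within 10 mm and the bystanders within 15 mm of where they were (value of joint each of lid1, lid2, lid3, lid4, lid5 below 0.1 rad and value of joint each of small1, small2, small3, small4, small5 above 1 rad and distance of each of big_block, marker, oil_bottle, objective, dish, coverslip_box, slide_box from where it was at the start of the episode below 0.015 m and angle between big_block's own z axis and vertical below 0.05 rad and linear speed of big_block below 0.01 m/s and distance of small_block from where it was at the start of the episode below 0.01 m); the robot touches nothing.
It fails at once if the big block is lifted or tipped (8 mm, 0.1 rad) (height (world z) of big_block above 0.008 m or angle between big_block's own z axis and vertical above 0.1 rad).
It fails at once if the big block is shoved more than 15 mm (distance of big_block from where it was at the start of the episode above 0.015 m).
It fails at once if the tubes or their block are pressed hard (over 40 N) (contact force between the fingers and big_block above 40 N).
It fails at once if a small tube's lid is pushed towards shut (below 1.0 rad) or the small block is moved more than 10 mm (value of joint any of small1, small2, small3, small4, small5 below 1 rad or distance of small_block from where it was at the start of the episode above 0.01 m).
It fails at once if a bystander is moved more than 15 mm (distance of any of marker, oil_bottle, objective, dish, coverslip_box, slide_box from where it was at the start of the episode above 0.015 m).
It also fails if it takes over 51 s, if anything falls off the work surface, if the arm or the gripper's body presses on something with over 40 N, if the wrist force passes 120 N, or if a joint passes its speed limit or range.

## Working session

There is one attempt and no reset: what is moved stays moved. The work goes in short steps, Python scripts to look and compute and a tool call to move; the robot and the scene stay as the last step left them, time stands still between calls to the robot, and variables do not carry over. Pictures are saved under pics/ and viewed, and the job is handed in when it is done.

Besides the shell and the picture viewer there is one more tool, called after "Call:" by a JSON object that holds its "method" and its "body". move_arm: Moves the arm, as the interface text tells. Its arguments: {"type":"object","properties":{"deltas":{"type":"array"},"force":{"type":"number"}},"required":["deltas"]}

```bash
mkdir -p pics; ls
python3 - <<'E'
from station import manip, viewer
import cv2,numpy as np
print(manip.sense())
for n in ["top","side"]:
    s=viewer.snapshot(n)
    cv2.imwrite(f"pics/{n}0.png",cv2.resize(s["image"][:,:,::-1],(768,576)))
    np.savez(f"{n}0.npz",**s)
    print(n,s["fovy"],s["cx"],s["cy"],s["R"],s["t"])
E
```

```text
pics
{'t': 0.0, 'q': array([ 9.57495743e-01,  5.28482464e-01,  1.43393702e+00, -1.72682177e-05,
        1.18144166e+00, -1.78511729e-01]), 'qd': array([ 0.00069247, -0.00183076, -0.00085638,  0.00093586,  0.00015686,
        0.00040832]), 'tau': array([ 5.38055974e-04, -4.42353737e+01, -1.78026330e+01, -1.69720852e-04,
        8.37694213e-03, -6.84797072e-07]), 'tcp_pos': array([0.26280821, 0.56623451, 0.2303126 ]), 'tool_rot': array([-0.3806998 ,  0.59681261,  0.38008026,  0.59533298]), 'force': array([ 0.05163724,  0.61163228, -0.49749745]), 'ft_torque': array([ 0.00829863, -0.0338537 ,  0.02081812]), 'finger_gap': 0.9976635692542569}
top 46.54668713895055 249.83978304878624 192.8103982741237 [[-1.09711736e-02 -9.99939636e-01  5.98348879e-04]
 [-9.93915335e-01  1.08394857e-02 -1.09612098e-01]
 [ 1.09598996e-01 -1.79728148e-03 -9.93974260e-01]] [-6.80206436e-04  5.63003781e-01  1.18742247e+00]
side 51.81211331715605 259.4930067817278 195.68025454865375 [[-9.07282270e-01 -4.20522063e-01 -2.79166794e-04]
 [-3.04145122e-01  6.56655539e-01 -6.90144368e-01]
 [ 2.90404250e-01 -6.26070841e-01 -7.23671661e-01]] [0.50985633 0.2027213  0.75344783]
```

View pics/top0.png

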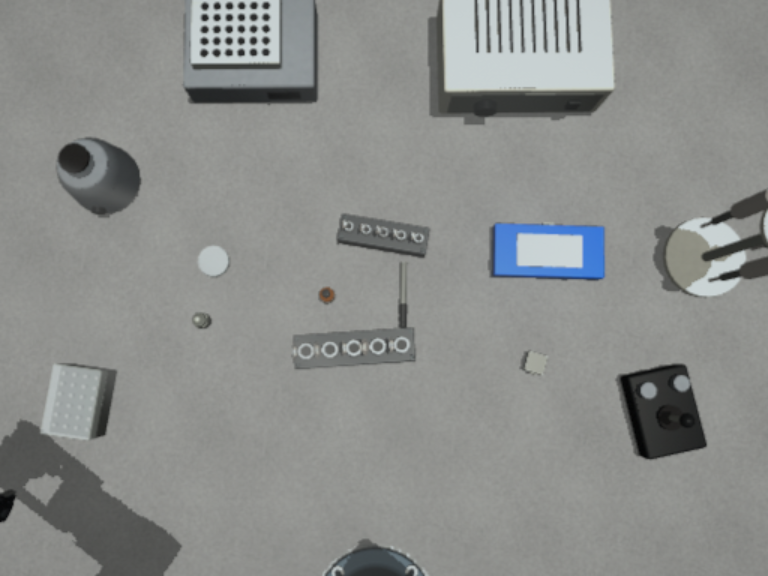

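View pics/side0.png

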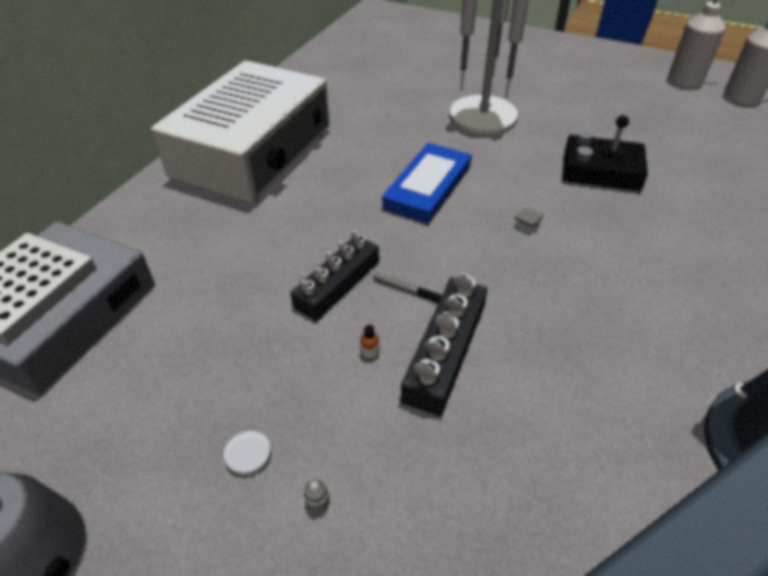

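```bash
cat > h.py <<'E'
import numpy as np,cv2
def load(n):
    return dict(np.load(n))
def pts(s):
    f=s["image"].shape[0]/2/np.tan(np.radians(float(s["fovy"]))/2)
    h,w=s["depth"].shape
    u,v=np.meshgrid(np.arange(w),np.arange(h))
    d=s["depth"]
    P=np.stack([(u-s["cx"])/f*d,(v-s["cy"])/f*d,d],-1)
    return (P-s["t"])@s["R"]   # R^T(P-t)
def proj(s,X):
    f=s["image"].shape[0]/2/np.tan(np.radians(float(s["fovy"]))/2)
    c=s["R"]@np.asarray(X)+s["t"]
    return c[0]/c[2]*f+s["cx"],c[1]/c[2]*f+s["cy"]
E
python3 - <<'E'
from h import *
a=load("top0.npz");b=load("side0.npz")
c1=cv2.resize(a["image"][205:260,180:290,::-1],(800,400),interpolation=cv2.INTER_CUBIC)
c2=cv2.resize(b["image"][175:280,255:335,::-1],(457,600),interpolation=cv2.INTER_CUBIC)
cv2.imwrite("pics/c1.png",c1);cv2.imwrite("pics/c2.png",c2)
for n,s in(("top",a),("side",b)):
    P=pts(s)
    X=P[...,0];Y=P[...,1];Z=P[...,2]
    m=(s["depth"]>0)&(abs(X-0.4)<.08)&(abs(Y-.05)<.16)
    print(n,np.histogram(Z[m],np.arange(-.01,.13,.01)))
    for lo,hi in((.038,.052),(.062,.07),(.072,.11)):
        k=m&(Z>lo)&(Z<hi)
        q=P[k]
        print(lo,hi,k.sum(),q.min(0),q.max(0))
        if lo<.04:
            r=cv2.minAreaRect((q[:,:2]*1000).astype(np.float32));print(r)
E
```

```text
top (array([2352, 2880,    5,    0,   18,  927,   22,  426,   34,   68,   72,
         17,    0,    0]), array([-0.01,  0.  ,  0.01,  0.02,  0.03,  0.04,  0.05,  0.06,  0.07,
        0.08,  0.09,  0.1 ,  0.11,  0.12,  0.13]))
0.038 0.052 965 [ 0.42298888 -0.07562902  0.03806325] [0.47998719 0.14158439 0.05138712]
((451.6392517089844, 32.915489196777344), (56.1903190612793, 217.0338897705078), 0.34464678168296814)
0.062 0.07 417 [ 0.44122128 -0.06403439  0.062045  ] [0.4761033  0.13050407 0.06994692]
0.072 0.11 175 [ 0.4387598  -0.04773773  0.07250733] [0.47342787 0.13727401 0.10725541]
side (array([2021, 5571,  156,  126,  136, 1247,  136,  232,  106,  201,  162,
         36,    0,    0]), array([-0.01,  0.  ,  0.01,  0.02,  0.03,  0.04,  0.05,  0.06,  0.07,
        0.08,  0.09,  0.1 ,  0.11,  0.12,  0.13]))
0.038 0.052 1308 [ 0.42195853 -0.07622701  0.03804125] [0.47999223 0.14222144 0.05199431]
((456.6705322265625, 33.01757049560547), (57.57709503173828, 216.85536193847656), 3.295001268386841)
0.062 0.07 227 [ 0.43971423 -0.06549677  0.062094  ] [0.47381183 0.13450827 0.06997193]
0.072 0.11 499 [ 0.43761243 -0.0347162   0.07259629] [0.47600251 0.13861191 0.10404922]
```

View pics/c1.png

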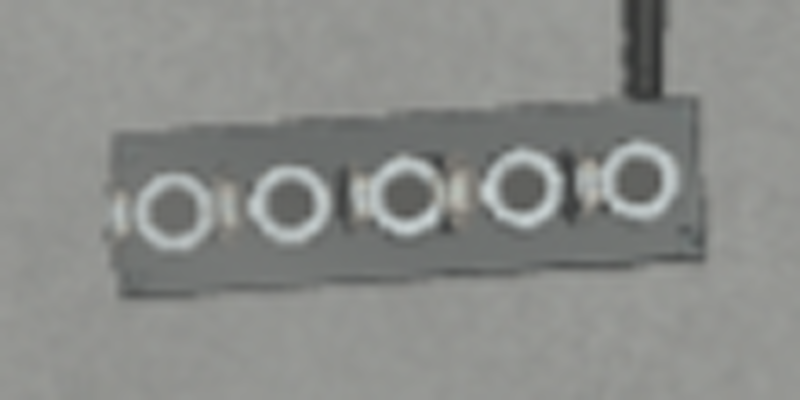

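View pics/c2.png

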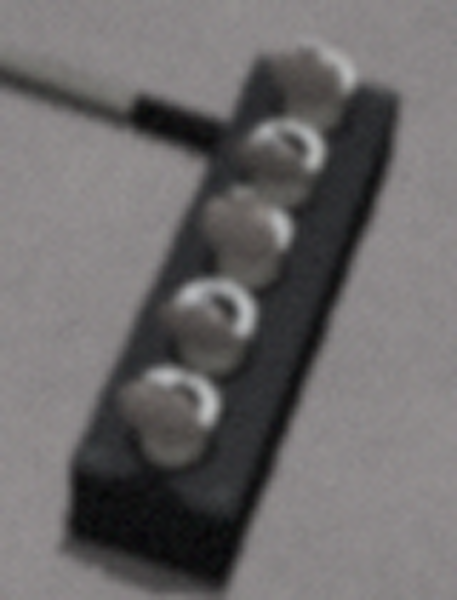

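Run:
```python
from h import *
a=load("top0.npz");b=load("side0.npz")
for n,s in(("top",a),("side",b)):
    P=pts(s)
    X=P[...,0];Y=P[...,1];Z=P[...,2]
    m=(s["depth"]>0)&(abs(X-0.45)<.065)&(abs(Y-.035)<.15)
    k=m&(Z>.041)&(Z<.049);q=P[k]
    r=cv2.minAreaRect((q[:,:2]*1000).astype(np.float32));print(n,r)
    k=m&(Z>.071)&(Z<.11);q=P[k]
    q=q[np.argsort(q[:,1])]
    # lids along Y
    yc=q[:,1];lab=np.cumsum(np.r_[0,np.diff(yc)>.006])
    for l in range(lab.max()+1):
        w=q[lab==l];
        if len(w)>3: print(l,len(w),w.mean(0).round(4),w.min(0).round(4),w.max(0).round(4))
    # everything taller
    m=(s["depth"]>0)&(abs(X-0.55)<.3)&(abs(Y)<.45)&(Z>.015)&(Z<.2)
    c,lb,st,ce=cv2.connectedComponentsWithStats(m.astype(np.uint8))
    for i in range(1,c):
        if st[i,4]>15:
            w=P[lb==i];print(i,st[i,4],w.min(0).round(3),w.max(0).round(3))
```

```text
top ((458.1828918457031, 32.65271759033203), (59.95677947998047, 215.39910888671875), 3.226494789123535)
1 26 [ 0.4619 -0.0316  0.0919] [ 0.4497 -0.0346  0.0781] [ 0.4732 -0.029   0.1032]
3 49 [0.4595 0.0128 0.0878] [ 0.4451 -0.0009  0.0711] [0.4734 0.0195 0.1014]
4 24 [0.4579 0.0484 0.0924] [0.4455 0.0453 0.0779] [0.4713 0.0508 0.1073]
8 43 [0.4543 0.0951 0.0885] [0.4409 0.0897 0.074 ] [0.4667 0.1011 0.1041]
11 32 [0.4519 0.1336 0.0915] [0.4388 0.1299 0.076 ] [0.4644 0.1373 0.1044]
1 342 [0.741 0.434 0.015] [0.822 0.45  0.103]
3 1143 [ 0.627 -0.105  0.015] [0.703 0.061 0.081]
4 2628 [ 0.58  -0.428  0.015] [ 0.686 -0.223  0.041]
7 57 [0.595 0.266 0.015] [0.646 0.297 0.021]
9 60 [0.601 0.281 0.015] [0.637 0.32  0.023]
17 91 [0.542 0.069 0.015] [0.568 0.096 0.063]
25 103 [0.498 0.297 0.015] [0.525 0.321 0.056]
26 1845 [ 0.423 -0.076  0.015] [0.519 0.142 0.107]
28 190 [ 0.407 -0.316  0.015] [ 0.448 -0.273  0.03 ]
side ((458.0898132324219, 32.91887664794922), (60.399566650390625, 216.49513244628906), 3.295001268386841)
0 99 [ 0.4612 -0.0306  0.0868] [ 0.4485 -0.0347  0.0726] [ 0.476  -0.0272  0.1029]
1 81 [0.4582 0.0156 0.0872] [0.4455 0.0087 0.0715] [0.4716 0.0197 0.1019]
2 123 [0.4566 0.0505 0.0872] [0.4428 0.0476 0.0715] [0.4709 0.0538 0.1039]
3 88 [0.4537 0.0975 0.0878] [0.4405 0.0931 0.0729] [0.467  0.1009 0.1031]
4 111 [0.4516 0.1357 0.0883] [0.4376 0.1329 0.0734] [0.4653 0.1386 0.104 ]
1 1685 [ 0.58  -0.428  0.015] [ 0.686 -0.222  0.038]
3 169 [ 0.407 -0.319  0.016] [ 0.451 -0.272  0.028]
4 1506 [ 0.626 -0.104  0.015] [0.705 0.063 0.08 ]
6 2703 [ 0.422 -0.076  0.015] [0.493 0.143 0.104]
14 41 [ 0.503 -0.06   0.015] [ 0.549 -0.052  0.019]
15 209 [0.542 0.072 0.015] [0.568 0.097 0.061]
16 399 [0.593 0.265 0.015] [0.65  0.322 0.019]
18 211 [0.739 0.436 0.016] [0.798 0.45  0.097]
19 283 [0.498 0.299 0.015] [0.524 0.325 0.057]
```

```bash
cat >> h.py <<'E'
from scipy.spatial.transform import Rotation as Ro
def state(manip):
    s=manip.sense();R=Ro.from_quat(s["tool_rot"]).as_matrix()
    print("t",round(s["t"],2),"tcp",(s["tcp_pos"]*1000).round(1),"F",s["force"].round(2),"gap",round(s["finger_gap"],3),"q",s["q"].round(2));print(R.round(3))
    return s,R
yaw=np.radians(3.27)
ey=np.array([-np.sin(yaw),np.cos(yaw),0]); ex=np.array([np.cos(yaw),np.sin(yaw),0])
C=np.array([.4581,.0328,0])
def rel(p): # block frame mm
    d=np.asarray(p)-C; return np.array([d@ex,d@ey,d[2]])*1000
E
python3 - <<'E'
from h import *
from station import manip
s,R=state(manip)
# target: x down, z along +/-ex
for sg in(1,-1):
    x=np.array([0,0,-1.]);z=sg*ex;y=np.cross(z,x)
    T=np.stack([x,y,z],1)
    print(sg,np.degrees(Ro.from_matrix(R.T@T).as_rotvec()), y)
# lid points in block frame
for n in("top0.npz","side0.npz"):
    S=load(n);P=pts(S);m=(S["depth"]>0)
    q=(P-C);b=np.stack([q@ex,q@ey,P[...,2]],-1)*1000
    for i in range(5):
        hy=84-42*i+17
        k=m&(abs(b[...,0])<20)&(abs(b[...,1]-hy)<20)&(b[...,2]>72)&(b[...,2]<110)
        w=b[k];o=w[:,2]>92;l=w[:,2]<82
        print(n,i+1,"top y-hy",(w[o,1].mean()-hy).round(1),w[o,2].mean().round(1),"low",(w[l,1].mean()-hy).round(1),w[l,2].mean().round(1),"max z",w[:,2].max().round(1), "x",w[:,0].mean().round(1))
    # rims
    k=m&(abs(b[...,0])<20)&(abs(b[...,1])<115)&(b[...,2]>63)&(b[...,2]<69);print(b[k].min(0),b[k].max(0))
E
```

```text
t 0.1 tcp [262.8 566.3 230.4] F [-1.    0.99  0.96] gap 1.003 q [ 0.96  0.53  1.43  0.    1.18 -0.18]
[[-0.001 -0.907  0.421]
 [-0.002  0.421  0.907]
 [-1.     0.    -0.002]]
1 [ 6.18186291e+01 -1.14230016e-01  4.23484275e-02] [-0.05704129  0.99837182  0.        ]
-1 [-1.18181302e+02 -4.84710339e-02 -1.30745043e-01] [ 0.05704129 -0.99837182  0.        ]
top0.npz 1 top y-hy 1.2 97.1 low -3.6 77.5 max z 104.4 x -0.8
top0.npz 2 top y-hy 6.2 97.2 low 0.2 77.6 max z 104.1 x -0.2
top0.npz 3 top y-hy -0.5 97.4 low -4.3 77.9 max z 107.3 x 0.7
top0.npz 4 top y-hy 8.3 95.9 low -1.2 75.9 max z 101.4 x -0.1
top0.npz 5 top y-hy 4.1 97.3 low -5.9 75.4 max z 103.2 x -0.3
[-13.29654198 -97.0352196   63.00775053] [14.10693575 97.89942138 68.95582785]
side0.npz 1 top y-hy 1.7 96.8 low 2.0 78.1 max z 104.0 x -0.6
side0.npz 2 top y-hy 7.3 97.0 low 4.1 78.0 max z 103.1 x -0.7
side0.npz 3 top y-hy -0.1 96.8 low 1.1 77.9 max z 103.9 x -0.6
side0.npz 4 top y-hy 9.9 96.2 low 5.2 77.5 max z 101.9 x -0.9
side0.npz 5 top y-hy 4.4 96.5 low 2.5 77.0 max z 102.9 x -0.5
[-14.01953938 -98.42691467  63.08214715] [ 13.12954289 101.41043938  68.90031829]
```

Call:
{"method": "move_arm", "body": {"deltas": [0, 0, -33.8, -28.2, 0, 0, 0, 0, 0, -33.8, -28.2, 0, 0, 0, 0, 0, -33.8, -28.2, 0, 0, 0, 0, 0, -33.8, -28.2, 0, 0, 0, 0, 0, -33.8, -28.2, 0, 0, 0, 0, 0, -33.8, -28.2, 0, 0, 0, 0, 0, -33.8, -28.2, 0, 0, 0, 0, 0, -33.8, -28.2, 0, 0, 0, 0, 0, -33.8, -28.2, 0, 0, 0, 0, 0, -33.8, -28.2, 0, 0, 0]}}

```text
t: 1.1
tcp_pos: [0.4512, 0.167, 0.2311]
tool_rot: [-0.38, 0.596, 0.38, 0.596]
force: [0.9, 0.6, -0.6]
finger_gap: 0.001
```

Call:
{"method": "move_arm", "body": {"deltas": [0, 10, 0, 0, 7.7, 0, 0, 0, 10, 0, 0, 7.7, 0, 0, 0, 10, 0, 0, 7.7, 0, 0, 0, 10, 0, 0, 7.7, 0, 0, 0, 10, 0, 0, 7.7, 0, 0, 0, 10, 0, 0, 7.7, 0, 0, 0, 10, 0, 0, 7.7, 0, 0, 0, 10, 0, 0, 7.9, 0, 0, 0, 0, 0, 0, 0, 0, 0, 0, 0, 0, 0, 0, 0, 0]}}

```text
t: 2.1
tcp_pos: [0.4508, 0.1687, 0.1512]
tool_rot: [-0.021, 0.707, 0.021, 0.707]
force: [-0.2, -0.3, -0.0]
finger_gap: 0.001
```

Run:
```python
from h import *
from station import manip,viewer
s,R=state(manip); print(rel(s["tcp_pos"]))
for n in ["wrist","side"]:
    S=viewer.snapshot(n); np.savez(f"{n}1.npz",**S)
    im=S["image"][:,:,::-1]
    if n=="side": im=cv2.resize(im[120:300,220:400],(600,600),interpolation=cv2.INTER_CUBIC)
    cv2.imwrite(f"pics/{n}1.png",im)
```

```text
t 2.1 tcp [450.8 168.7 151.2] F [-0.17 -0.28 -0.03] gap 0.001 q [0.13 0.46 1.87 0.   0.81 0.07]
[[-0.001 -0.06   0.998]
 [-0.     0.998  0.06 ]
 [-1.    -0.    -0.001]]
[  0.49512918 136.06499529 151.18611609]
```

View pics/wrist1.png

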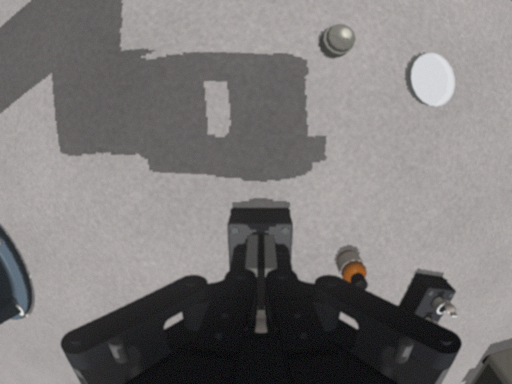

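View pics/side1.png

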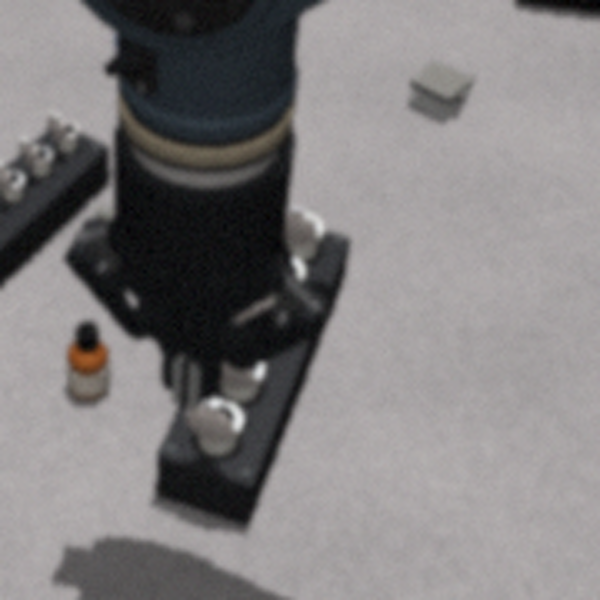

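Call:
{"method": "move_arm", "body": {"deltas": [0, 20, 0, 0, 0, 0, 0, 0, 20, 0, 0, 0, 0, 0, 0, 21, 0, 0, 0, 0, 0, 0, 0, -6, 0, 0, 0, 0, 0, 0, -6, 0, 0, 0, 0, 0, 0, -5, 0, 0, 0, 0, 0, 0, -5, 0, 0, 0, 0, 0, 0, 0, 0, 0, 0, 0]}}

```text
t: 3.0
tcp_pos: [0.453, 0.1461, 0.0912]
tool_rot: [-0.02, 0.706, 0.02, 0.708]
force: [-1.0, -0.4, -0.1]
finger_gap: 0.005
```

Run:
```python
from h import *
from station import manip,viewer
s,R=state(manip); print(rel(s["tcp_pos"]))
for n in ["side"]:
    S=viewer.snapshot(n); np.savez(f"{n}2.npz",**S)
    im=S["image"][:,:,::-1]
    im=cv2.resize(im[160:300,230:370],(600,600),interpolation=cv2.INTER_CUBIC)
    cv2.imwrite(f"pics/{n}2.png",im)
```

```text
t 3.0 tcp [453.  146.1  91.2] F [-1.02 -0.43 -0.09] gap 0.005 q [ 0.08  0.57  1.92 -0.    0.64  0.02]
[[ 0.002 -0.056  0.998]
 [ 0.     0.998  0.056]
 [-1.     0.     0.002]]
[  1.37245131 113.39559476  91.17539958]
```

View pics/side2.png

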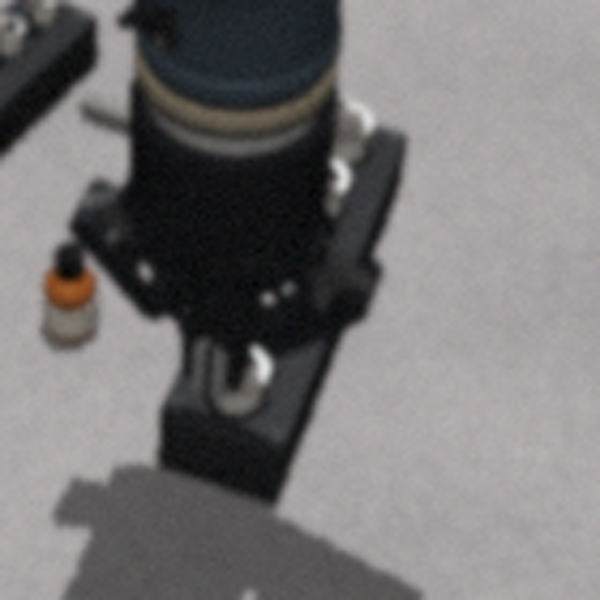

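Call:
{"method": "move_arm", "body": {"deltas": [0, 0.5, -6, 0, 0, 0, 0, 0, 1, -6, 0, 0, 0, 0, 0, 2, -3, 0, 0, 0, 0, 0, 2, -3, 0, 0, 0, 0, 0, 2.5, -2.5, 0, 0, 0, 0, 0, 2.5, -2.5, 0, 0, 0, 0, 0, 3, -2, 0, 0, 0, 0, 0, 3, -1.5, 0, 0, 0, 0, 0, 0, 0, 0, 0, 0, 0, 0, 0, 0, 0, 0, 0]}}

```text
invalid input at $.deltas: expected a multiple of 7 numbers
```

Run:
```python
from h import *
from station import manip,viewer
s,R=state(manip); print(rel(s["tcp_pos"]))
for n in ["side","wrist"]:
    S=viewer.snapshot(n); np.savez(f"{n}3.npz",**S)
    im=S["image"][:,:,::-1]
    if n=="side":im=cv2.resize(im[160:300,230:370],(600,600),interpolation=cv2.INTER_CUBIC)
    else:im=cv2.resize(im[180:330,160:360],(800,600),interpolation=cv2.INTER_CUBIC)
    cv2.imwrite(f"pics/{n}3.png",im)
```

```text
t 3.05 tcp [452.8 146.3  91. ] F [-0.13 -0.17  0.07] gap -0.001 q [0.08 0.57 1.92 0.   0.64 0.02]
[[ 0.001 -0.057  0.998]
 [ 0.     0.998  0.057]
 [-1.     0.     0.001]]
[  1.15323446 113.66281278  91.02166487]
```

View pics/side3.png

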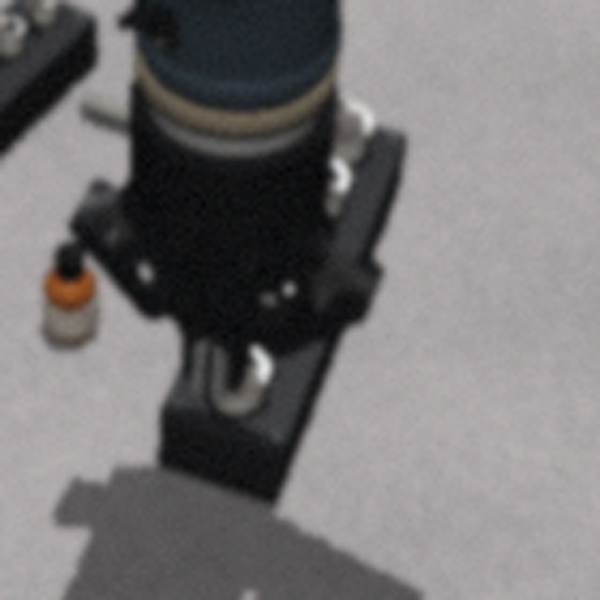

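View pics/wrist3.png

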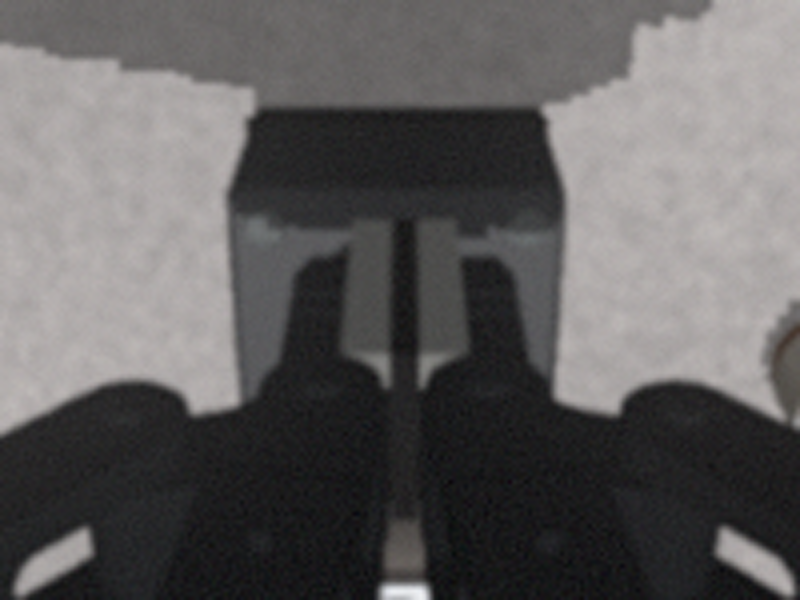

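Call:
{"method": "move_arm", "body": {"deltas": [0, 0.5, -6, 0, 0, 0, 0, 0, 1, -6, 0, 0, 0, 0, 0, 2, -3, 0, 0, 0, 0, 0, 2, -3, 0, 0, 0, 0, 0, 2.5, -2.5, 0, 0, 0, 0, 0, 2.5, -2.5, 0, 0, 0, 0, 0, 3, -2, 0, 0, 0, 0, 0, 3, -1.5, 0, 0, 0, 0, 0, 0, 0, 0, 0, 0, 0]}}

```text
t: 4.05
tcp_pos: [0.4535, 0.1201, 0.0733]
tool_rot: [-0.02, 0.707, 0.02, 0.706]
force: [-1.2, 0.1, -0.1]
finger_gap: 0.001
```

```bash
cat > look.py <<'E'
import sys
from h import *
from station import manip,viewer
k=sys.argv[1]
s,R=state(manip); print(rel(s["tcp_pos"]))
ims=[]
for n in ["side","wrist"]:
    S=viewer.snapshot(n); np.savez(f"{n}{k}.npz",**S)
    im=S["image"][:,:,::-1]
    if n=="side":im=cv2.resize(im[160:300,230:370],(400,400),interpolation=cv2.INTER_CUBIC)
    else:im=cv2.resize(im[180:330,185:335],(400,400),interpolation=cv2.INTER_CUBIC)
    ims.append(im)
cv2.imwrite(f"pics/l{k}.png",np.hstack(ims))
E
python3 look.py 4
```

```text
t 4.05 tcp [453.5 120.1  73.3] F [-1.18  0.07 -0.05] gap 0.001 q [ 0.02  0.6   1.95 -0.    0.59 -0.04]
[[-0.001 -0.057  0.998]
 [-0.     0.998  0.057]
 [-1.    -0.    -0.001]]
[ 0.41970388 87.40453344 73.33538376]
```

View pics/l4.png

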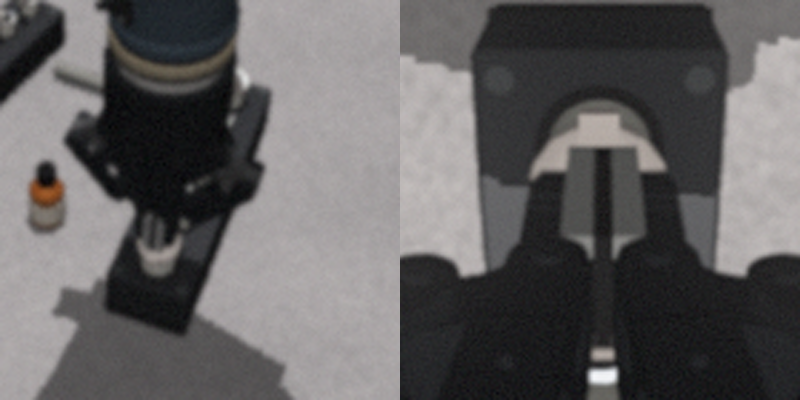

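Call:
{"method": "move_arm", "body": {"deltas": [0, 1, -1, 0, 0, 0, 0, 0, 1, -1, 0, 0, 0, 0, 0, 1, 0, 0, 0, 0, 0, 0, 0, 0, 0, 0, 0, 0, 0, 0, 0, 0, 0, 0, 0]}}

```text
t: 4.65
tcp_pos: [0.4539, 0.1183, 0.0708]
tool_rot: [-0.02, 0.707, 0.02, 0.707]
force: [0.3, -0.2, -0.7]
finger_gap: 0.004
```

Run:
```python
from h import *
from station import manip
s,R=state(manip); print(rel(s["tcp_pos"]))
```

```text
t 4.65 tcp [453.9 118.3  70.8] F [ 0.32 -0.17 -0.67] gap 0.004 q [ 0.02  0.61  1.95  0.    0.58 -0.04]
[[-0.    -0.057  0.998]
 [ 0.     0.998  0.057]
 [-1.     0.    -0.   ]]
[ 0.65347912 85.58291316 70.77592355]
```

Call:
{"method": "move_arm", "body": {"deltas": [0, 0.5, 0, 0, 0, 0, 0, 0, 0.5, 0, 0, 0, 0, 0, 0, 0, 0, 0, 0, 0, 0]}}

```text
t: 4.95
tcp_pos: [0.4539, 0.1183, 0.0698]
tool_rot: [-0.02, 0.707, 0.02, 0.707]
force: [-0.7, -0.0, 0.2]
finger_gap: -0.005
```

Call:
{"method": "move_arm", "body": {"deltas": [0, 0.5, 0, 0, 0, 0, 0, 0, 0, 0, 0, 0, 0, 0, 0, 0, 0, 0, 0, 0, 0]}}

```text
t: 5.25
tcp_pos: [0.4539, 0.1183, 0.0693]
tool_rot: [-0.02, 0.707, 0.02, 0.707]
force: [1.0, -0.3, 0.4]
finger_gap: -0.004
```

Call:
{"method": "move_arm", "body": {"deltas": [0, -8, 1, 0, 0, 0, 0, 0, -8, 1, 0, 0, 0, 0, 0, -6, 0, 0, 0, 0, 0, 0, 0, -5, 0, 0, 0, 0, 0, 0, -5, 0, 0, 0, 0, 0, 0, -5, 0, 0, 0, 0, 0, 0, 0, 0, 0, 0, 0]}}

```text
t: 5.95
tcp_pos: [0.4546, 0.1046, 0.0912]
tool_rot: [-0.02, 0.707, 0.02, 0.707]
force: [0.4, 0.2, -0.5]
finger_gap: 0.002
```

```bash
python3 look.py 5
```

```text
t 5.95 tcp [454.6 104.6  91.2] F [ 0.41  0.18 -0.46] gap 0.002 q [-0.01  0.56  1.95 -0.    0.63 -0.07]
[[-0.    -0.056  0.998]
 [-0.     0.998  0.056]
 [-1.    -0.    -0.   ]]
[ 0.60521486 71.83784861 91.18151864]
```

View pics/l5.png

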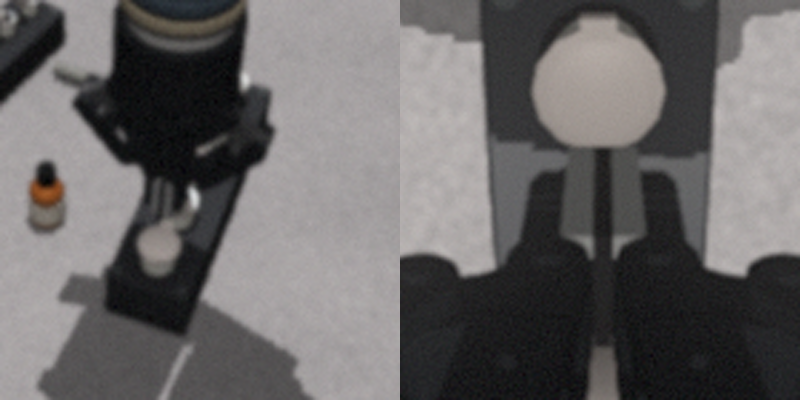

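Lid 1 lies shut (side crop ~(158,245), wrist crop disc at ~(600,90)); lid 2 is still upright ahead of the finger. On with lid 2.

Call:
{"method": "move_arm", "body": {"deltas": [0, 0.5, -6, 0, 0, 0, 0, 0, 1, -6, 0, 0, 0, 0, 0, 2, -3, 0, 0, 0, 0, 0, 2, -3, 0, 0, 0, 0, 0, 2.5, -2.5, 0, 0, 0, 0, 0, 2.5, -2.5, 0, 0, 0, 0, 0, 3, -2, 0, 0, 0, 0, 0, 3, -2, 0, 0, 0, 0, 0, 3, -1, 0, 0, 0, 0, 0, 1.5, -1, 0, 0, 0, 0]}}

```text
t: 7.05
tcp_pos: [0.4562, 0.0763, 0.0699]
tool_rot: [-0.02, 0.707, 0.02, 0.707]
force: [-0.4, 0.4, 0.8]
finger_gap: 0.0
```

Call:
{"method": "move_arm", "body": {"deltas": [0, 0.5, 0, 0, 0, 0, 0, 0, 0, 0, 0, 0, 0, 0, 0, 0, 0, 0, 0, 0, 0]}}

```text
t: 7.35
tcp_pos: [0.4563, 0.0764, 0.0698]
tool_rot: [-0.02, 0.707, 0.02, 0.707]
force: [-0.1, -0.8, -0.9]
finger_gap: -0.001
```

Call:
{"method": "move_arm", "body": {"deltas": [0, 0.4, 0, 0, 0, 0, 0, 0, 0, 0, 0, 0, 0, 0]}}

```text
t: 7.55
tcp_pos: [0.4563, 0.0764, 0.0695]
tool_rot: [-0.02, 0.707, 0.02, 0.707]
force: [0.0, -0.1, -0.2]
finger_gap: 0.0
```

Call:
{"method": "move_arm", "body": {"deltas": [0, -8, 1, 0, 0, 0, 0, 0, -8, 1, 0, 0, 0, 0, 0, -6, 0, 0, 0, 0, 0, 0, 0, -5, 0, 0, 0, 0, 0, 0, -5, 0, 0, 0, 0, 0, 0, -5, 0, 0, 0, 0, 0, 0, 0, 0, 0, 0, 0]}}

```text
t: 8.25
tcp_pos: [0.4571, 0.0626, 0.0912]
tool_rot: [-0.02, 0.707, 0.02, 0.707]
force: [-0.4, -0.1, 0.1]
finger_gap: -0.004
```

```bash
python3 look.py 6
```

```text
t 8.25 tcp [457.1  62.6  91.2] F [-0.44 -0.05  0.14] gap -0.004 q [-0.11  0.56  1.96 -0.    0.62 -0.16]
[[-0.    -0.056  0.998]
 [-0.     0.998  0.056]
 [-1.    -0.    -0.   ]]
[ 0.67378471 29.79251891 91.22648697]
```

View pics/l6.png

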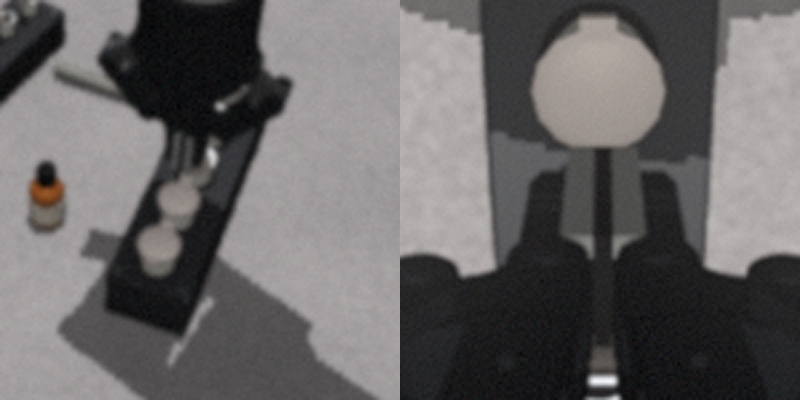

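Lids 1 and 2 are down (side crop (158,245), (178,203)); lid 3 stands at (207,160). Next lid 3.

Call:
{"method": "move_arm", "body": {"deltas": [0, 0.5, -6, 0, 0, 0, 0, 0, 1, -6, 0, 0, 0, 0, 0, 2, -3, 0, 0, 0, 0, 0, 2, -3, 0, 0, 0, 0, 0, 2.5, -2.5, 0, 0, 0, 0, 0, 2.5, -2.5, 0, 0, 0, 0, 0, 3, -2, 0, 0, 0, 0, 0, 3, -2, 0, 0, 0, 0, 0, 3, -1, 0, 0, 0, 0, 0, 2, -1, 0, 0, 0, 0]}}

```text
t: 9.35
tcp_pos: [0.4586, 0.0344, 0.0695]
tool_rot: [-0.02, 0.707, 0.02, 0.707]
force: [0.4, 0.1, 1.7]
finger_gap: -0.003
```

Call:
{"method": "move_arm", "body": {"deltas": [0, 0.3, 0, 0, 0, 0, 0, 0, 0, 0, 0, 0, 0, 0, 0, 0, 0, 0, 0, 0, 0]}}

```text
t: 9.65
tcp_pos: [0.4586, 0.0345, 0.0696]
tool_rot: [-0.02, 0.707, 0.02, 0.707]
force: [0.1, 0.9, -0.3]
finger_gap: -0.0
```

Call:
{"method": "move_arm", "body": {"deltas": [0, -8, 1, 0, 0, 0, 0, 0, -8, 1, 0, 0, 0, 0, 0, -6, 0, 0, 0, 0, 0, 0, 0, -5, 0, 0, 0, 0, 0, 0, -5, 0, 0, 0, 0, 0, 0, -5, 0, 0, 0, 0, 0, 0, 0, 0, 0, 0, 0]}}

```text
t: 10.35
tcp_pos: [0.4595, 0.0207, 0.0915]
tool_rot: [-0.02, 0.707, 0.02, 0.707]
force: [0.0, 0.4, -0.3]
finger_gap: 0.001
```

```bash
python3 look.py 7
```

```text
t 10.35 tcp [459.5  20.7  91.5] F [ 0.02  0.4  -0.33] gap 0.001 q [-0.2   0.56  1.96 -0.    0.62 -0.25]
[[-0.    -0.056  0.998]
 [-0.     0.998  0.056]
 [-1.    -0.    -0.   ]]
[  0.71575823 -12.20713113  91.46481193]
```

View pics/l7.png

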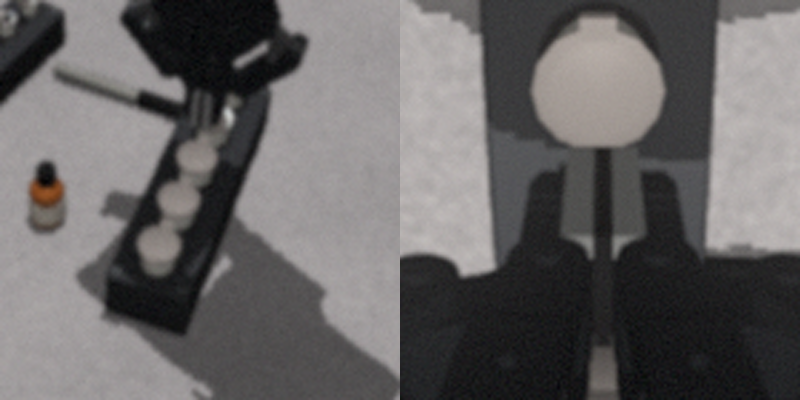

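Lids 1–3 are shut; lid 4 is next.

Call:
{"method": "move_arm", "body": {"deltas": [0, 0.5, -6, 0, 0, 0, 0, 0, 1, -6, 0, 0, 0, 0, 0, 2, -3, 0, 0, 0, 0, 0, 2, -3, 0, 0, 0, 0, 0, 2.5, -2.5, 0, 0, 0, 0, 0, 2.5, -2.5, 0, 0, 0, 0, 0, 3, -2, 0, 0, 0, 0, 0, 3, -2, 0, 0, 0, 0, 0, 3, -1, 0, 0, 0, 0, 0, 2, -1, 0, 0, 0, 0]}}

```text
t: 11.45
tcp_pos: [0.461, -0.0075, 0.0698]
tool_rot: [-0.02, 0.707, 0.02, 0.707]
force: [-1.7, 1.1, 0.3]
finger_gap: 0.001
```

Call:
{"method": "move_arm", "body": {"deltas": [0, 0.4, 0, 0, 0, 0, 0, 0, 0, 0, 0, 0, 0, 0, 0, 0, 0, 0, 0, 0, 0]}}

```text
t: 11.75
tcp_pos: [0.461, -0.0074, 0.0697]
tool_rot: [-0.02, 0.707, 0.02, 0.707]
force: [-0.1, -0.4, -0.4]
finger_gap: -0.001
```

Call:
{"method": "move_arm", "body": {"deltas": [0, -8, 1, 0, 0, 0, 0, 0, -8, 1, 0, 0, 0, 0, 0, -6, 0, 0, 0, 0, 0, 0, 0, -5, 0, 0, 0, 0, 0, 0, -5, 0, 0, 0, 0, 0, 0, -5, 0, 0, 0, 0, 0, 0, 0, 0, 0, 0, 0]}}

```text
t: 12.45
tcp_pos: [0.4619, -0.0213, 0.0916]
tool_rot: [-0.02, 0.707, 0.02, 0.707]
force: [-0.4, -0.9, 0.3]
finger_gap: 0.001
```

```bash
python3 look.py 8
```

```text
t 12.45 tcp [461.9 -21.3  91.6] F [-0.43 -0.86  0.34] gap 0.001 q [-0.29  0.56  1.96 -0.    0.63 -0.34]
[[-0.    -0.056  0.998]
 [-0.     0.998  0.056]
 [-1.    -0.    -0.   ]]
[  0.75917576 -54.18982599  91.57088174]
```

View pics/l8.png

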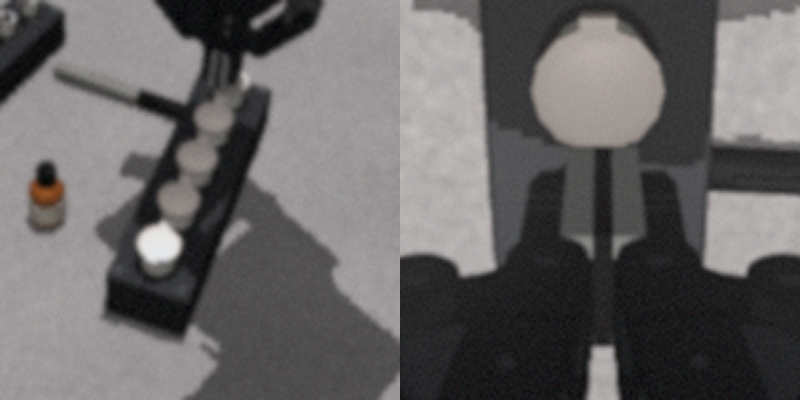

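Lids 1–4 are shut. Now lid 5, then lift clear.

Call:
{"method": "move_arm", "body": {"deltas": [0, 0.5, -6, 0, 0, 0, 0, 0, 1, -6, 0, 0, 0, 0, 0, 2, -3, 0, 0, 0, 0, 0, 2, -3, 0, 0, 0, 0, 0, 2.5, -2.5, 0, 0, 0, 0, 0, 2.5, -2.5, 0, 0, 0, 0, 0, 3, -2, 0, 0, 0, 0, 0, 3, -2, 0, 0, 0, 0, 0, 3, -1, 0, 0, 0, 0, 0, 2, -1, 0, 0, 0, 0]}}

```text
t: 13.55
tcp_pos: [0.4634, -0.0494, 0.0699]
tool_rot: [-0.02, 0.707, 0.02, 0.707]
force: [0.5, -0.0, 1.1]
finger_gap: 0.002
```

Call:
{"method": "move_arm", "body": {"deltas": [0, 0.4, 0, 0, 0, 0, 0, 0, 0, 0, 0, 0, 0, 0, 0, 0, 0, 0, 0, 0, 0]}}

```text
t: 13.85
tcp_pos: [0.4634, -0.0493, 0.0698]
tool_rot: [-0.02, 0.707, 0.02, 0.707]
force: [0.3, 0.5, 0.3]
finger_gap: 0.004
```

Call:
{"method": "move_arm", "body": {"deltas": [0, -10, 0, 0, 0, 0, 0, 0, -20, 0, 0, 0, 0, 0, 0, -30, 0, 0, 0, 0, 0, 0, -30, -20, 0, 0, 0, 0, 0, -30, -40, 0, 0, 0, 0, 0, 0, -40, 0, 0, 0, 0, 0, 0, -40, 0, 0, 0, 0, 0, 0, -30, 0, 0, 0, 0, 0, 0, 0, 0, 0, 0, 0]}}

```text
t: 14.75
tcp_pos: [0.4743, -0.2235, 0.191]
tool_rot: [-0.02, 0.706, 0.018, 0.708]
force: [0.2, 0.6, -0.2]
finger_gap: 0.0
```

```bash
cat > chk.py <<'E'
from h import *
from station import manip,viewer
state(manip)
ims=[]
for n in("top","side"):
    S=viewer.snapshot(n);np.savez(f"{n}9.npz",**S);P=pts(S);m=(S["depth"]>0)
    q=(P-C);b=np.stack([q@ex,q@ey,P[...,2]],-1)*1000
    k=m&(abs(b[...,0])<40)&(abs(b[...,1])<120)&(b[...,2]>41)&(b[...,2]<49)
    print(n,cv2.minAreaRect((P[k][:,:2]*1000).astype(np.float32)))
    for i in range(5):
        hy=100-42*i
        k=m&(abs(b[...,0])<11)&(b[...,1]<hy-3)&(b[...,1]>hy-27)&(b[...,2]>60)
        w=b[k];A=np.c_[hy-w[:,1],np.ones(len(w))];sol=np.linalg.lstsq(A,w[:,2],rcond=None)[0]
        print(i+1,len(w),"slope",sol[0].round(3),"z",w[:,2].mean().round(1),w[:,2].max().round(1))
    im=S["image"][:,:,::-1]
    ims.append(cv2.resize(im[190:260,180:290] if n=="top" else im[100:300,180:380],(400,400),interpolation=cv2.INTER_CUBIC))
    # all objects
    m=m&(abs(P[...,0]-0.55)<.3)&(abs(P[...,1])<.45)&(P[...,2]>.015)&(P[...,2]<.2)
    c,lb,st,ce=cv2.connectedComponentsWithStats(m.astype(np.uint8))
    for i in range(1,c):
        if st[i,4]>30:
            w=P[lb==i];print(i,st[i,4],w.min(0).round(3),w.max(0).round(3))
cv2.imwrite("pics/l9.png",np.hstack(ims))
E
python3 chk.py
```

```text
t 14.75 tcp [ 474.3 -223.5  191. ] F [ 0.2   0.62 -0.24] gap 0.0 q [-0.65  0.45  1.73 -0.    0.96 -0.71]
[[ 0.003 -0.053  0.999]
 [-0.004  0.999  0.053]
 [-1.    -0.004  0.003]]
top ((458.16534423828125, 33.000091552734375), (60.038333892822266, 216.11082458496094), 3.2481157779693604)
1 72 slope 0.043 z 69.0 74.0
2 74 slope 0.047 z 69.2 75.5
3 75 slope 0.006 z 69.0 73.4
4 76 slope -0.011 z 69.4 74.8
5 77 slope -0.052 z 69.7 74.9
1 354 [0.737 0.435 0.015] [0.817 0.45  0.101]
2 1146 [ 0.627 -0.104  0.015] [0.704 0.061 0.083]
3 2515 [ 0.58  -0.428  0.016] [ 0.685 -0.222  0.041]
8 88 [0.598 0.264 0.015] [0.64  0.32  0.021]
17 90 [0.542 0.069 0.016] [0.569 0.097 0.063]
23 100 [0.498 0.297 0.017] [0.525 0.321 0.059]
25 1815 [ 0.423 -0.076  0.038] [0.493 0.142 0.076]
26 51 [ 0.407 -0.315  0.019] [ 0.44  -0.298  0.029]
side ((458.0412292480469, 33.015167236328125), (60.45981216430664, 217.52284240722656), 3.3386237621307373)
1 121 slope 0.072 z 69.3 72.4
2 110 slope 0.103 z 69.4 72.2
3 96 slope 0.087 z 69.2 71.9
4 93 slope 0.129 z 69.2 72.9
5 87 slope 0.106 z 69.2 72.2
1 1686 [ 0.58  -0.43   0.015] [ 0.686 -0.221  0.037]
3 170 [ 0.407 -0.318  0.015] [ 0.45  -0.272  0.028]
4 1502 [ 0.626 -0.102  0.015] [0.704 0.063 0.08 ]
6 2742 [ 0.422 -0.077  0.015] [0.557 0.142 0.073]
11 210 [0.541 0.07  0.015] [0.569 0.096 0.061]
12 377 [0.594 0.265 0.015] [0.651 0.322 0.019]
15 214 [0.738 0.436 0.015] [0.797 0.45  0.099]
16 283 [0.498 0.299 0.015] [0.524 0.326 0.056]
```

View pics/l9.png

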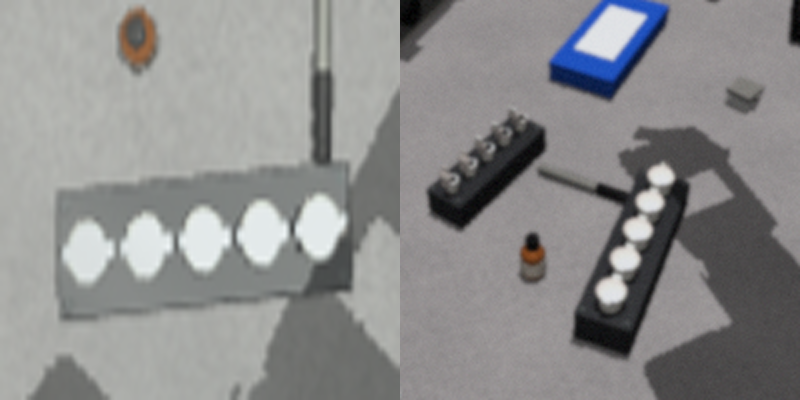

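Run:
```python
from h import *
from station import viewer
for n in("top","side"):
    B=[]
    for _ in range(8):
        S=viewer.snapshot(n);P=pts(S);q=P-C
        B.append((np.stack([q@ex,q@ey,P[...,2]],-1)*1000)[S["depth"]>0])
    b=np.concatenate(B)
    # block top reference
    k=(abs(abs(b[:,0])-23)<4)&(abs(b[:,1])<95)&(abs(b[:,2]-45)<6);print(n,"blocktop",np.median(b[k,2]).round(2))
    for i in range(5):
        r=100-42*i-b[:,1]
        k=(abs(b[:,0])<9)&(b[:,2]>62)&(b[:,2]<80)
        print(i+1,[ (int((k&(abs(r-c)<3)).sum()),np.median(b[k&(abs(r-c)<3),2]).round(2)) for c in(7,13,19,25)])
```

```text
top blocktop 45.3
1 [(119, np.float64(68.94)), (133, np.float64(69.14)), (126, np.float64(70.12)), (114, np.float64(69.24))]
2 [(107, np.float64(68.87)), (152, np.float64(69.22)), (120, np.float64(69.22)), (113, np.float64(69.55))]
3 [(111, np.float64(68.46)), (149, np.float64(69.48)), (122, np.float64(69.52)), (112, np.float64(69.45))]
4 [(117, np.float64(69.2)), (151, np.float64(69.5)), (119, np.float64(69.74)), (112, np.float64(69.55))]
5 [(120, np.float64(69.63)), (149, np.float64(69.79)), (120, np.float64(70.03)), (111, np.float64(69.42))]
side blocktop 45.76
1 [(246, np.float64(68.87)), (190, np.float64(69.81)), (182, np.float64(69.88)), (180, np.float64(69.69))]
2 [(222, np.float64(69.05)), (182, np.float64(69.78)), (171, np.float64(70.03)), (136, np.float64(69.79))]
3 [(218, np.float64(68.74)), (149, np.float64(69.93)), (157, np.float64(69.82)), (130, np.float64(69.62))]
4 [(198, np.float64(69.02)), (140, np.float64(69.78)), (136, np.float64(70.03)), (120, np.float64(69.88))]
5 [(199, np.float64(69.07)), (121, np.float64(70.01)), (138, np.float64(70.32)), (101, np.float64(70.12))]
```

Run:
```python
from station import manip,job
s=manip.sense();print(s["t"],s["qd"].round(3))
print(job.sign_off())
```

```text
15.65 [-0.001  0.001  0.     0.     0.     0.001]
the job is handed in; nothing more can be done
None
```

I folded the five big lids shut one after another with the closed, empty gripper. I started at the +y end, followed each lid down in an arc, then lifted the arm clear and handed the job in at about 15.7 s.

**Lids:** averaged depth readings put every big lid's upper face at 69–70 mm. Fully shut is 69 mm, so each lid is about 0.02–0.03 rad from shut, against the 0.1 rad limit. One earlier single-frame slope fit disagreed, giving up to 0.13 rad on the side camera. I took that as edge noise, because the averaged readings and the top camera didn't support it. I did no separate press to confirm.

**Block and surroundings:** the big block's measured centre moved by less than 0.5 mm. In the depth data, the small block, oil bottle, objective, dish, slide box and coverslip box were where they started. The marker was checked only by eye, and it and the open small lids look undisturbed in the last picture.

**Forces:** the wrist force readings I took stayed within about 2 N, which is close to sensor noise. At hand-in the arm was at rest and touching nothing.

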